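Free the nail-file handpiece from its tight case

TASK

Work the rotary nail-file handpiece (the thick round one with the pointed nose) out of its tight cutout in the instrument case, with small twisting wiggles so that the case is neither lifted off nor dragged over the counter and the other two instruments stay in it. Then lower it, foot down, into the small dark steel tumbler, let go once its foot is well down inside, and leave it standing there, with everything else left where it was.

Things in the scene. Friction and masses are not known exactly. Their poses are not given: they have to be found in the camera images.
- case: open instrument case, NOT fixed to the counter, 0.7 to 0.9 kg: wooden block 90 mm (its x) by 190 mm (its y), 48 mm high, lid folded back flat on its +x side (10 mm high, hinge bar 17 mm, out to x = 138 mm). Origin: centre of the block's underside, z up. Three like cutouts in a row at x = 0, y = -60, 0, +60 mm, each 40 mm deep (floor 8 mm above the underside).
- slot1 (a point): mouth of the middle cutout, centred in the case's top, axes as the case. In every cutout two sprung rubber pads pinch the shank from +x and -x until the foot has risen 18 mm. Straight pulling takes 14 to 20 N all the way, but the case starts to tip or lift at 6 to 10 N. Turning the shank to and fro about its own axis, each way 0.3 rad per mm of lift (room for 0.6), lets it slide up with less.
- handpiece_grip (a point): rotary nail-file handpiece, thickest of the three instruments, upright in any of the cutouts, 0.1 kg. Point on its axis at mid grip, 80 mm above its foot; z towards the nose. White round body 22 mm in diameter with thin brass bands from 46 to 108 mm above the foot; steel nose and thin bit above, to 126 mm; below, a round steel shank 16 mm in diameter, 40 mm of it sunk in the cutout.
- handpiece_foot (a point): the lower end of the handpiece's shank (on its axis), resting on the cutout's floor at the start
- buffer_mid (a point): flat buffer standing in another cutout of the same case: same shank, 10 mm steel neck, then a flat white paddle 10 x 32 x 56 mm up to 120 mm above its foot; this point is 60 mm above its foot. Leave it in place.
- pusher_mid (a point): cuticle pusher standing in the remaining cutout: same shank, then a thin steel rod 9 mm in diameter with a flat steel spade 14 mm wide at the top, to 118 mm above its foot; this point is 60 mm above its foot. Leave it in place.
- tumbler: small dark steel tumbler, open at the top, loose, 0.4 kg: 55 mm high, 68 mm across the rim, wall 4 mm, narrower at the foot, floor 4 to 6 mm thick. Origin at the centre of its underside. The handpiece leans freely in it once let go.
- polish_a: clear glass nail-polish bottle with black cap, 30 mm in diameter, 70 mm high, origin at the centre of its underside; leave alone
- polish_b: amber glass nail-polish bottle with black cap, 30 mm in diameter, 70 mm high, origin at the centre of its underside; leave alone
- bowl: white ceramic soaking bowl, 100 mm across, 40 mm high, origin at the centre of its underside; leave alone, not the tumbler
- jar: clear powder jar with white lid, 44 mm in diameter, 40 mm high, origin at the centre of its underside; leave alone
- handpiece: the handpiece itself: same axes, origin at its foot
Things that resemble listed ones, but are neither listed nor needed, are in the scene too. Leave any purple look-alike of the handpiece alone.

How it is judged (in metres and radians):
On the way, in this order (a step that is already met when the one before it is completed fails the run):
1. the handpiece is drawn clear of the case, its foot above the case's top (z of handpiece_foot in the frame of case above 0.05 m), for 0.1 s.
2. the handpiece's foot is lowered well below the tumbler's rim while the gripper still holds it (horizontal distance between handpiece_foot and tumbler below 0.032 m and z of handpiece_foot in the frame of tumbler below 0.04 m and contact force between the fingers and handpiece above 0.5 N), for 0.1 s.
At the end, for the whole second after the job is handed in: The handpiece rests in the tumbler, foot down (foot within 32 mm of its axis, under 30 mm above its underside, leaning under 1 rad), let go; tumbler upright, moved under 40 mm; case flat, moved under 25 mm; buffer, pusher, bottles, bowl and jar moved under 30 mm (horizontal distance between handpiece_foot and tumbler below 0.032 m and z of handpiece_foot in the frame of tumbler below 0.03 m and angle between handpiece_grip's own z axis and vertical below 1 rad and height (world z) of handpiece_grip above 0.04 m and linear speed of handpiece below 0.03 m/s and angle between tumbler's own z axis and vertical below 0.1 rad and distance of tumbler from where it was at the start of the episode below 0.04 m and distance of case from where it was at the start of the episode below 0.025 m and angle between case's own z axis and vertical below 0.03 rad and distance of each of buffer_mid, pusher_mid, polish_a, polish_b, bowl, jar from where it was at the start of the episode below 0.03 m); the robot touches nothing.
It fails at once if the case is lifted off the counter by more than 10 mm or tipped by more than 0.1 rad (height (world z) of case above 0.01 m or angle between case's own z axis and vertical above 0.1 rad).
It fails at once if the case is dragged more than 25 mm (distance of case from where it was at the start of the episode above 0.025 m).
It fails at once if the tumbler is knocked over (angle between tumbler's own z axis and vertical above 0.5 rad).
It fails at once if the buffer or the pusher is displaced by more than 40 mm (distance of any of buffer_mid, pusher_mid from where it was at the start of the episode above 0.04 m).
It fails at once if a bottle, the bowl or the jar is displaced by more than 40 mm (distance of any of polish_a, polish_b, bowl, jar from where it was at the start of the episode above 0.04 m).
It also fails if it takes over 64 s, if anything falls off the work surface, if the arm or the gripper's body presses on something with over 40 N, if the wrist force passes 120 N, or if a joint passes its speed limit or range.

ROBOT

A 6-joint arm with a two-finger parallel gripper is mounted at the origin on the work surface. World frame = base frame: x ahead of the robot, y to its left, z up, the work surface at z = 0. Lengths are in mm, angles in rad, forces in N, time in s.
With the tool pointing down it reaches from about 275 to 750 mm from the base axis. Payload 10.2 kg.
Tool frame: the origin (TCP) lies between the finger pads; the fingertips stand 17 mm ahead of it and the grasp point (between the pads) lies 2 mm behind it; z points along the fingers, y is the line along which they close (so a half turn about z gives the same grasp; the last joint's range is limited). The gripper opens to 85 mm and grips with 20 to 120 N. Pads are 22 mm wide; open, the fingers measure 114 mm over their backs; the gripper's body (76 mm by 85 mm) begins 54 mm behind the grasp point. The pads swing forward as they close: fully open they stand 13 mm farther back than shut.
Start: joints at [0.94, 0.313, 1.498, -0, 1.331, -0.223], TCP at [208.223, 481.949, 248.294] pointing down, gripper open.
Joint ranges: [-2.94, 2.94], [-0.97, 2.17], [0.19, 2.56], [-1.23, 4.37], [0.02, 3.11], [-2.88, 2.88]. Speed limits (rad/s): [2.39, 2.39, 3.01, 3.14, 3.14, 3.14].

INTERFACE

Orientations are given as a unit quaternion [w, x, y, z].
In Python, from rig import * gives the robot as it stands.
- The arm moves only by the tool step_arm, never from a script. Its argument "commands" is text: rows parted by semicolons, each of 7 numbers parted by spaces: the opening, from 0 (shut) to 1 (fully open), then the shift along the tool's x, y, z in cm, then the turn, a rotation vector about the tool's x, y, z in rad. In form: hand x y z rx ry rz; .... A call has 1 to 20 rows; each row is the pose to reach, as a shift and turn from the pose commanded when the call began, along the tool's axes at that moment; what a row does not reach only later rows make up. A row lasts 1/12 s, in which the tool goes at most 41.7 mm and 7.16 degrees, less where a joint would pass 70% of its speed; a pose out of reach is approached as far as the arm can. A call with a gripper value outside its range is refused whole. The fingers move at their own pace and stop on an object; "newtons" is the grip in N (left out, the last holds). Time passes only in rows, so rows that repeat a pose let the fingers close. It gives the time, the measured TCP pose, the force, the opening and the grip force at its end, in the units of the state.
- sense(): the state, without advancing time (a new reading comes with each control period).
- capture(name): name is "side" or "top" or "wrist"; returns the picture (400x640x3 uint8, red, green, blue); there is no depth.
- camera_model(name): a dict with "mtx" (3x3 intrinsics, pixels), "eye" and "rotation" of the camera in the world. Camera axes: x right, y down, z forward; pixel columns grow to the right and rows downward; lengths in mm; the calibration is good to about 2 mm. A picture is of the moment at which its call begins: read the wrist's pose just before it. camera_model takes no time and is no camera call; for the wrist camera it gives the pose at the moment of the call.
- finish_job(): hands the job in; it is judged then, once.
Trained networks look in the newest picture that a camera, given by its name, has taken for a name from the list of things; names that differ only in an ending like _2 or _b are one class to them, and where a whole thing is asked for, a point or a joint stands for the part that bears it (a point fixed in the world has none). Each returns a list of dicts, best first, with "score" (0 to 1); they miss things now and then, are a little off and sometimes report something else, mostly with a low value. They report only what shows in the picture. A call takes as long as a camera call. They do not tell look-alikes from the thing itself.
- search_frame(camera, label): "rect" ([centre column, centre row, width, height] in pixels, round what is visible of it).
- trace(camera, label): "mask" (400x640 bool, what is visible of it) and "rect" ([centre column, centre row, width, height] in pixels, round what is visible of it).
- spot_point(camera, label): "xy" ([column, row] in pixels: a listed point, or the origin of a listed thing).
The state is a dict: "time_s": time; "joints": joint angles; "dq": joint speeds; "tau": joint torques, N m; "eef_pos": TCP position; "ee_rot": TCP orientation; "force": force on the tool from outside, world axes, zero at the start; "wrist_torque": the same for the moment, N m; "grip_width": opening from 0.0 (shut) to 1.0 (fully open); "grip_force": force on a finger pad.
Only numpy, scipy, OpenCV 4.12 (cv2) and the standard library are available. Lean on these libraries where they do the work, as an engineer would, in place of code of your own. Each camera call takes 0.05 s, during which the arm holds its last target. There are 200 camera calls.

## Working session

There is one attempt and no reset: what is moved stays moved. The work goes in short steps, Python scripts to look and compute and a tool call to move; the robot and the scene stay as the last step left them, time stands still between calls to the robot, and variables do not carry over. Pictures are saved under pics/ and viewed, at most 13 in all, crops included, and the job is handed in when it is done.

Besides the shell and the picture viewer there is one more tool, called after "Call:" as name(argument=value, ...), one argument or row to a line, values as JSON. step_arm: Moves the arm, as the interface text tells. Its arguments: {"type":"object","properties":{"commands":{"type":"string"},"newtons":{"type":"number"}},"required":["commands"]}

```bash
mkdir -p pics
python3 - <<'E'
from rig import *
import cv2,numpy as np
s=sense();print(s)
ims=[]
for c in("side","top"):
    im=capture(c);cv2.imwrite(f"pics/{c}0.png",im[:,:,::-1])
    m=camera_model(c);print(c,np.round(m["mtx"],1).tolist(),np.round(m["eye"],1),np.round(m["rotation"],4).tolist())
    for l in("case","slot1","handpiece_grip","handpiece_foot","buffer_mid","pusher_mid","tumbler","polish_a","bowl","jar"):
        print(c,l,[(np.round(d["xy"]).tolist(),round(d["score"],2)) for d in spot_point(c,l)])
E
```

```text
{'time_s': 0.0, 'joints': array([ 9.39601654e-01,  3.13408452e-01,  1.49844417e+00,  1.80874118e-05,
        1.33098732e+00, -2.23372279e-01]), 'dq': array([ 0.00119948,  0.00166688,  0.00035476, -0.00117983,  0.00048142,
        0.00011627]), 'tau': array([-2.92188670e-04, -4.12271011e+01, -2.59738612e+01, -2.27049891e-04,
        4.18175507e-03, -2.14848188e-05]), 'eef_pos': array([208.07190819, 481.75019073, 247.75365157]), 'ee_rot': array([-2.66431977e-04,  2.02503105e-01,  9.79281422e-01, -5.63935278e-04]), 'force': array([-0.31438522, -0.62220409, -0.88335781]), 'wrist_torque': array([-0.03418713, -0.02979663, -0.05998842]), 'grip_force': 0.0, 'grip_width': 0.9974588139749964}
side [[362.7, 0.0, 312.6], [0.0, 362.7, 198.4], [0.0, 0.0, 1.0]] [ 222.  -570.8  473.1] [-0.4756, 0.8299, -0.2576, 0.1365]
side case [([272.0, 204.0], 0.83)]
side slot1 [([265.0, 187.0], 0.64)]
side handpiece_grip [([227.0, 195.0], 0.95), ([266.0, 171.0], 0.58)]
side handpiece_foot [([230.0, 222.0], 0.83)]
side buffer_mid [([260.0, 168.0], 0.58), ([413.0, 225.0], 0.21)]
side pusher_mid [([273.0, 188.0], 0.57)]
side tumbler [([357.0, 281.0], 0.78)]
side polish_a [([470.0, 279.0], 0.88), ([248.0, 259.0], 0.8)]
side bowl [([410.0, 224.0], 0.56)]
side jar [([379.0, 367.0], 0.72)]
top [[507.5, 0.0, 311.7], [0.0, 507.5, 210.6], [0.0, 0.0, 1.0]] [ 505.5  -36.  1321.3] [0.0187, -0.7049, 0.7085, -0.0272]
top case [([239.0, 221.0], 0.64)]
top slot1 [([234.0, 221.0], 0.63)]
top handpiece_grip [([231.0, 221.0], 0.51), ([243.0, 268.0], 0.39)]
top handpiece_foot [([244.0, 266.0], 0.6), ([237.0, 223.0], 0.44)]
top buffer_mid [([428.0, 253.0], 0.7), ([211.0, 221.0], 0.67)]
top pusher_mid [([260.0, 232.0], 0.46)]
top tumbler [([368.0, 221.0], 0.87)]
top polish_a [([410.0, 155.0], 0.66)]
top bowl [([340.0, 141.0], 0.98), ([235.0, 222.0], 0.43)]
top jar [([427.0, 255.0], 0.65), ([309.0, 275.0], 0.51)]
```

Run:
```python
import cv2
a=cv2.imread("pics/side0.png")[130:390,190:500];cv2.imwrite("pics/s1.png",cv2.resize(a,None,fx=2.3,fy=2.3,interpolation=cv2.INTER_CUBIC))
a=cv2.imread("pics/top0.png")[100:320,170:470];cv2.imwrite("pics/t1.png",cv2.resize(a,None,fx=2.6,fy=2.6,interpolation=cv2.INTER_CUBIC))
```

```text
(no output)
```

View pics/s1.png

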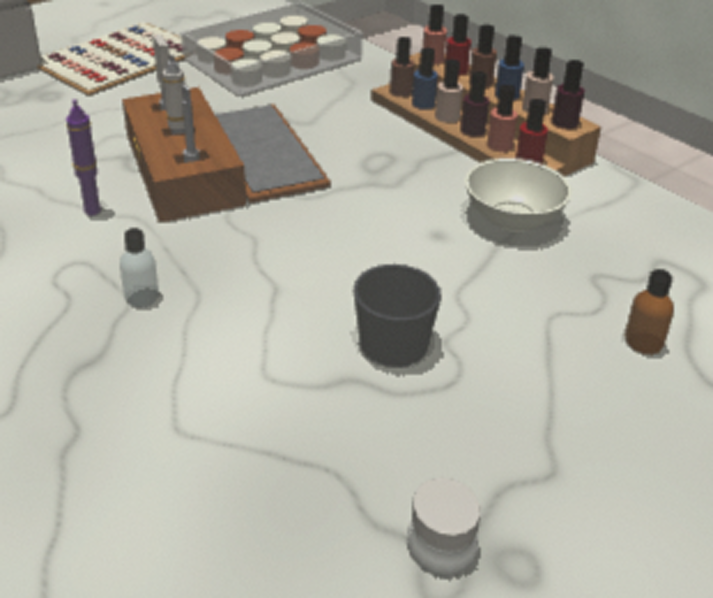

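View pics/t1.png

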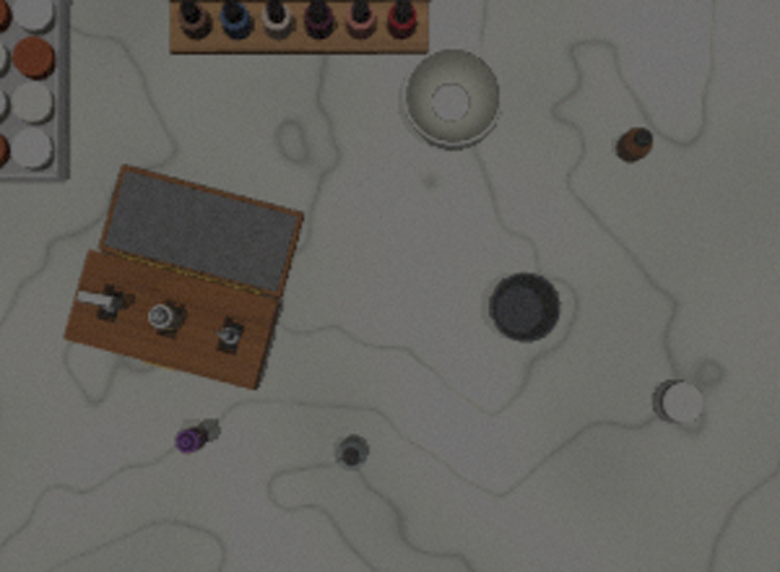

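The candidates for the handpiece are the white one in the middle cutout (top ≈(233,222), side ≈(265,170)) and the purple one standing on the counter (top ≈(243,268), side ≈(227,195)). The white body with brass bands, in a cutout, fits the description; the purple one is the look-alike. The buffer (≈(211,217)) and the pusher (≈(258,229)) are either side of it.

```bash
cat > h.py <<'E'
from rig import *
import cv2,numpy as np
from scipy.spatial.transform import Rotation as R
def rot(m):
    r=np.array(m["rotation"]); return r if r.shape==(3,3) else R.from_quat(r[[1,2,3,0]]).as_matrix()
def ray(m,uv):
    return np.array(m["eye"],float),rot(m)@np.linalg.inv(m["mtx"])@np.array([uv[0],uv[1],1.])
def atz(m,uv,z):
    e,d=ray(m,uv); return e+d*(z-e[2])/d[2]
def proj(m,p):
    q=np.array(m["mtx"])@(rot(m).T@(np.array(p,float)-m["eye"])); return q[:2]/q[2]
E
python3 - <<'E'
from h import *
t=camera_model("top");s=camera_model("side")
c=lambda x,y:(170+x/2.6,100+y/2.6)
for n,p,z in [("c1",c(65,338),48),("c2",c(255,388),48),("c3",c(280,297),48),("c4",c(88,250),48),("nose",c(160,315),125),("tumblerrim",c(525,307),55),("pushtop",c(228,335),80),("purple",c(188,440),110),("polishA",c(350,452),70)]:
    print(n,np.round(atz(t,p,z),1))
d=lambda x,y:(190+x/2.3,130+y/2.3)
print("side tumbler rim",np.round(atz(s,d(397,300),55),1))
print("side nose",np.round(atz(s,d(172,60),134),1), "case corner", np.round(atz(s,d(244,170),48),1),np.round(atz(s,d(158,183),48),1))
print(camera_model("wrist"))
for cam,m in(("top",t),("side",s)):
  for l,z in (("tumbler",55),("handpiece_grip",80),("case",48)):
    for q in trace(cam,l): 
      mk=q["mask"].astype(np.uint8);r=q["rect"];print(cam,l,round(q["score"],2),np.round(r),np.round(atz(m,r[:2],z),1))
E
```

```text
c1 [540.9 240.7  48. ]
c2 [491.9  58.1  48. ]
c3 [579.4  33.9  48. ]
c4 [625.8 219.3  48. ]
nose [559.1 138.3 125. ]
tumblerrim [ 568.2 -202.    55. ]
pushtop [542.  81.  80.]
purple [445.6 114.5 110. ]
polishA [431.4 -33.   70. ]
side tumbler rim [ 561. -209.   55.]
side nose [552.2 128.7 134. ] case corner [571.2  29.6  48. ] [491.9  57.2  48. ]
{'mtx': array([[295.38215567,   0.        , 318.28950052],
       [  0.        , 295.38215567, 192.52136598],
       [  0.        ,   0.        ,   1.        ]]), 'eye': array([137.85972304, 512.44903014, 375.51115871]), 'rotation': array([0.12570961, 0.82633373, 0.54274779, 0.08242881])}
top tumbler 0.76 [373. 219.  26.  27.] [ 566.9 -204.7   55. ]
top tumbler 0.26 [305. 277.  12.  12.] [423.8 -32.9  55. ]
top handpiece_grip 0.59 [233. 222.   6.  11.] [559.  141.1  80. ]
top case 0.65 [240. 207.  92.  89.] [597.5 129.   48. ]
side tumbler 0.62 [362. 268.  41.  41.] [ 548.6 -222.6   55. ]
side tumbler 0.22 [265. 175.  14.  34.] [575.1 188.5  55. ]
side handpiece_grip 0.68 [227. 201.  14.  47.] [431.   78.4  80. ]
side handpiece_grip 0.51 [266. 172.  11.  32.] [562.7 153.3  80. ]
side case 0.91 [290. 198.  90.  61.] [571.5  58.6  48. ]
side case 0.38 [262. 162.   6.  36.] [612.8 276.6  48. ]
```

Call:
step_arm(
  commands="1 -1.5 -0.6 0 0 0 0.05; 1 -5 -2 0 0 0 0.15; 1 -9 -3.5 0.5 0 0 0.27; 1 -13 -5 0.5 0 0 0.39; 1 -17 -6.5 0.5 0 0 0.51; 1 -21 -8 1 0 0 0.63; 1 -25 -9.6 1 0 0 0.75; 1 -29 -11.1 1.5 0 0 0.87; 1 -33 -12.7 1.5 0 0 0.99; 1 -37 -14.2 1.8 0 0 1.11; 1 -41 -15.8 1.8 0 0 1.23; 1 -44 -17 1.8 0 0 1.33; 1 -45.5 -17.5 1.8 0 0 1.4; 1 -45.9 -17.7 1.8 0 0 1.424; 1 -45.9 -17.7 1.8 0 0 1.424; 1 -45.9 -17.7 1.8 0 0 1.424; 1 -45.9 -17.7 1.8 0 0 1.424; 1 -45.9 -17.7 1.8 0 0 1.424",
)

```text
time_s: 2.9
eef_pos: [558.7, 138.5, 230.6]
ee_rot: [0.0, 0.792, 0.61, 0.0]
force: [-0.3, 0.4, 1.1]
grip_width: 1.002
grip_force: 0.0
```

Run:
```python
from h import *
s=sense();print(s["time_s"],s["eef_pos"],s["ee_rot"],s["joints"],s["force"])
m=camera_model("wrist");im=capture("wrist");cv2.imwrite("pics/w1.png",im[:,:,::-1])
print(m["eye"],m["rotation"])
for z in(48,88,134):print(z,proj(m,[559.5,138.5,z]))
for l in("slot1","handpiece_grip","buffer_mid","pusher_mid","case"):print(l,[(np.round(q["xy"],1),round(q["score"],2)) for q in spot_point("wrist",l)])
for q in trace("wrist","handpiece_grip"):print(q["score"],q["rect"])
```

```text
2.9 [558.68707703 138.54566037 230.62232895] [3.78402614e-05 7.92334653e-01 6.10086700e-01 1.21275088e-04] [3.96001935e-02 4.37595038e-01 1.36671419e+00 8.07017931e-05
 1.33704178e+00 2.98037804e-01] [-0.34436949  0.39576954  1.11151264]
[577.06246622 212.18580677 357.83907886] [ 0.14873392  0.98039824 -0.12784486 -0.01879364]
48 [319.72019226 174.40288094]
88 [319.96500962 184.4342371 ]
134 [320.34443843 199.9812782 ]
slot1 [(array([317.6, 170.8]), 0.72)]
handpiece_grip [(array([218.1, 229.3]), 0.88), (array([319.6, 181.9]), 0.62), (array([317.5, 163.2]), 0.55)]
buffer_mid [(array([318.4, 114.3]), 0.61)]
pusher_mid [(array([514.9, 305.2]), 0.33)]
case [(array([320.3, 163.5]), 0.82)]
0.96 [220.2, 225.1, 47.5, 49.2]
0.72 [321.2, 184.1, 25.6, 36.9]
0.45 [360.9, 162.0, 166.1, 177.4]
```

View pics/w1.png

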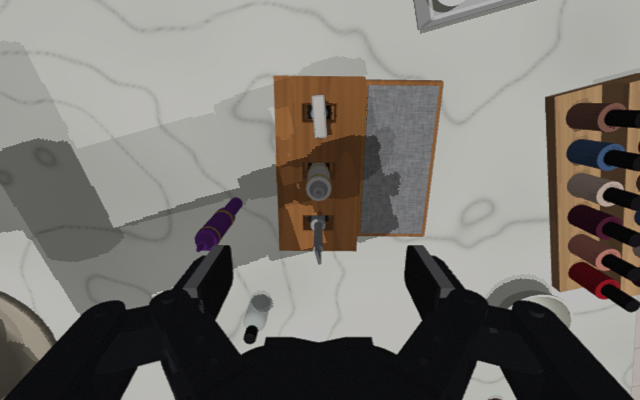

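Run:
```python
from h import *
a=cv2.imread("pics/w1.png")[65:275,190:450];cv2.imwrite("pics/w1c.png",cv2.resize(a,None,fx=2.8,fy=2.8,interpolation=cv2.INTER_CUBIC))
m=camera_model("wrist")
for z in(48,54,116,134):print(z,(proj(m,[559.5,138.5,z])-[190,65])*2.8)
```

```text
48 [361.06570809 304.41803728]
54 [361.11630504 308.16694703]
116 [361.77338349 356.85225594]
134 [362.02597482 375.56765725]
```

View pics/w1c.png

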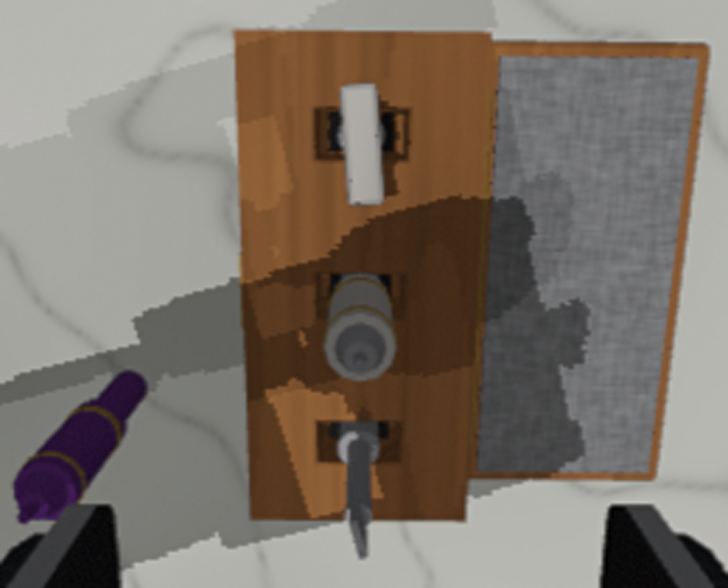

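Confirmed: the handpiece is the white body with brass bands in the middle cutout (crop (360,345)); the purple one at (80,445) is left alone. Descending now.

Call:
step_arm(
  commands="1 0.37 0.04 0.5 0 0 0; 1 0.37 0.04 2 0 0 0; 1 0.37 0.04 4 0 0 0; 1 0.37 0.04 6 0 0 0; 1 0.37 0.04 8 0 0 0; 1 0.37 0.04 10 0 0 0; 1 0.37 0.04 11.5 0 0 0; 1 0.37 0.04 12.7 0 0 0; 1 0.37 0.04 13.5 0 0 0; 1 0.37 0.04 13.9 0 0 0; 1 0.37 0.04 14.05 0 0 0; 1 0.37 0.04 14.05 0 0 0; 1 0.37 0.04 14.05 0 0 0",
  newtons=60,
)

```text
time_s: 4.33
eef_pos: [561.1, 141.0, 90.4]
ee_rot: [0.0, 0.793, 0.609, 0.0]
force: [-0.1, 0.2, -1.0]
grip_width: 0.998
grip_force: 0.0
```

Run:
```python
from h import *
m=camera_model("wrist");im=capture("wrist");s=sense();print(s["time_s"],s["eef_pos"],s["force"])
cv2.imwrite("pics/w2.png",cv2.resize(im[:,:,::-1],None,fx=1.25,fy=1.25))
p=s["eef_pos"]
for z in(92,116,134):print(z,proj(m,[p[0],p[1],z])*1.25)
```

```text
4.3833 [561.0931409  140.95134268  90.50941432] [ 0.88023479 -0.23684325  0.15083132]
92 [400.34931179 331.87431869]
116 [400.98177569 371.31142031]
134 [401.64194434 412.47604325]
```

View pics/w2.png

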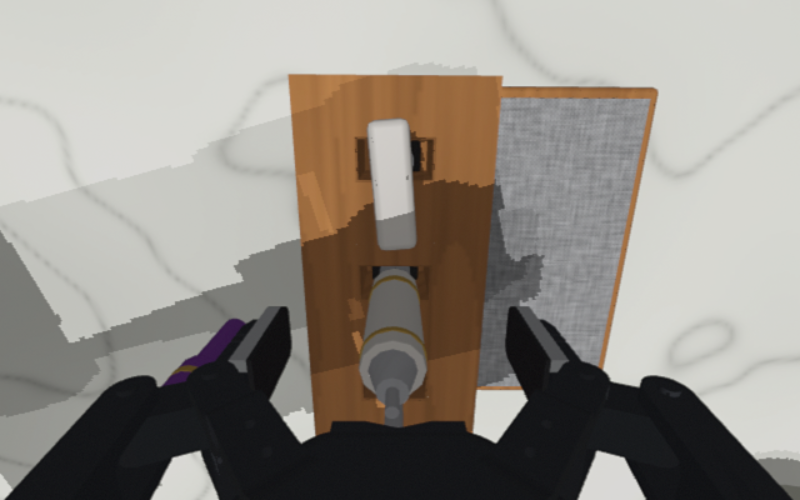

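Centred along the pad width. Across it the handpiece (nose at (392,390)) sits about 2 mm left of the finger midline (398), so I shift 2 mm and then close.

Call:
step_arm(
  commands="1 0 -0.1 0 0 0 0; 1 0 -0.2 0 0 0 0; 1 0 -0.2 0 0 0 0; 0 0 -0.2 0 0 0 0; 0 0 -0.2 0 0 0 0; 0 0 -0.2 0 0 0 0; 0 0 -0.2 0 0 0 0; 0 0 -0.2 0 0 0 0; 0 0 -0.2 0 0 0 0; 0 0 -0.2 0 0 0 0; 0 0 -0.2 0 0 0 0; 0 0 -0.2 0 0 0 0; 0 0 -0.2 0 0 0 0",
  newtons=60,
)

```text
time_s: 5.47
eef_pos: [559.0, 141.4, 89.9]
ee_rot: [0.0, 0.793, 0.609, 0.0]
force: [0.2, -1.2, 2.3]
grip_width: 0.246
grip_force: 58.5
```

Call:
step_arm(
  commands="0 0 0 0 0 0 0.12; 0 0 0 -0.02 0 0 0.24; 0 0 0 -0.04 0 0 0.12; 0 0 0 -0.06 0 0 0; 0 0 0 -0.08 0 0 -0.12; 0 0 0 -0.1 0 0 -0.24; 0 0 0 -0.12 0 0 -0.12; 0 0 0 -0.14 0 0 0; 0 0 0 -0.16 0 0 0.12; 0 0 0 -0.18 0 0 0.24; 0 0 0 -0.2 0 0 0.12; 0 0 0 -0.22 0 0 0; 0 0 0 -0.24 0 0 -0.12; 0 0 0 -0.26 0 0 -0.24; 0 0 0 -0.28 0 0 -0.12; 0 0 0 -0.3 0 0 0",
)

```text
time_s: 6.8
eef_pos: [558.4, 141.3, 91.9]
ee_rot: [-0.0, 0.794, 0.608, -0.001]
force: [1.0, -0.0, -4.4]
grip_width: 0.244
grip_force: 58.9
```

Run:
```python
from h import *
s=sense();print(s["eef_pos"],s["force"],s["wrist_torque"],s["grip_width"])
def c():
    im=capture("side");return im
im=c();a=im[130:240,220:345,::-1];b=cv2.imread("pics/side0.png")[130:240,220:345]
cv2.imwrite("pics/cmp1.png",cv2.resize(np.hstack([b,a]),None,fx=3.2,fy=3.2))
```

```text
[558.36366632 141.27686386  91.92008539] [ 0.99365251 -0.03540148 -4.42587958] [-0.12041312 -0.24661921  0.17545072] 0.2438429105678729
```

View pics/cmp1.png

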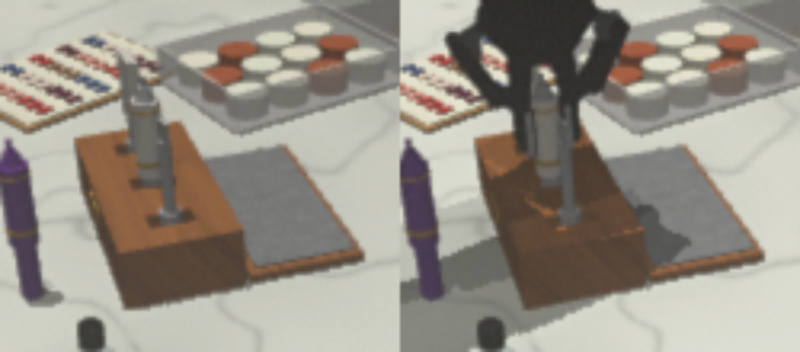

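The left half of the picture is before and the right half now. The case has not moved, and the handpiece has risen between its neighbours by about 2 mm. I continue with a little less lift per turn.

Call:
step_arm(
  commands="0 0 0 -0.01 0 0 0.12; 0 0 0 -0.025 0 0 0.24; 0 0 0 -0.04 0 0 0.12; 0 0 0 -0.055 0 0 0; 0 0 0 -0.07 0 0 -0.12; 0 0 0 -0.085 0 0 -0.24; 0 0 0 -0.1 0 0 -0.12; 0 0 0 -0.115 0 0 0; 0 0 0 -0.13 0 0 0.12; 0 0 0 -0.145 0 0 0.24; 0 0 0 -0.16 0 0 0.12; 0 0 0 -0.175 0 0 0; 0 0 0 -0.19 0 0 -0.12; 0 0 0 -0.205 0 0 -0.24; 0 0 0 -0.22 0 0 -0.12; 0 0 0 -0.235 0 0 0; 0 0 0 -0.25 0 0 0.12; 0 0 0 -0.265 0 0 0.24; 0 0 0 -0.28 0 0 0.12; 0 0 0 -0.295 0 0 0",
)

```text
time_s: 8.52
eef_pos: [558.5, 141.5, 95.1]
ee_rot: [-0.0, 0.791, 0.612, -0.0]
force: [1.0, 0.1, -2.8]
grip_width: 0.244
grip_force: 59.0
```

Call:
step_arm(
  commands="0 0 0 -0.01 0 0 -0.12; 0 0 0 -0.025 0 0 -0.24; 0 0 0 -0.04 0 0 -0.12; 0 0 0 -0.055 0 0 0; 0 0 0 -0.07 0 0 0.12; 0 0 0 -0.085 0 0 0.24; 0 0 0 -0.1 0 0 0.12; 0 0 0 -0.115 0 0 0; 0 0 0 -0.13 0 0 -0.12; 0 0 0 -0.145 0 0 -0.24; 0 0 0 -0.16 0 0 -0.12; 0 0 0 -0.175 0 0 0; 0 0 0 -0.19 0 0 0.12; 0 0 0 -0.205 0 0 0.24; 0 0 0 -0.22 0 0 0.12; 0 0 0 -0.235 0 0 0; 0 0 0 -0.25 0 0 -0.12; 0 0 0 -0.265 0 0 -0.24; 0 0 0 -0.28 0 0 -0.12; 0 0 0 -0.295 0 0 0",
)

```text
time_s: 10.18
eef_pos: [558.5, 141.2, 98.2]
ee_rot: [-0.0, 0.793, 0.609, -0.001]
force: [0.7, -2.1, -2.6]
grip_width: 0.245
grip_force: 59.0
```

Forces are low, so I continue the same way. Lifted so far: about 8.3 mm.

Call:
step_arm(
  commands="0 0 0 -0.01 0 0 0.12; 0 0 0 -0.025 0 0 0.24; 0 0 0 -0.04 0 0 0.12; 0 0 0 -0.055 0 0 0; 0 0 0 -0.07 0 0 -0.12; 0 0 0 -0.085 0 0 -0.24; 0 0 0 -0.1 0 0 -0.12; 0 0 0 -0.115 0 0 0; 0 0 0 -0.13 0 0 0.12; 0 0 0 -0.145 0 0 0.24; 0 0 0 -0.16 0 0 0.12; 0 0 0 -0.175 0 0 0; 0 0 0 -0.19 0 0 -0.12; 0 0 0 -0.205 0 0 -0.24; 0 0 0 -0.22 0 0 -0.12; 0 0 0 -0.235 0 0 0; 0 0 0 -0.25 0 0 0.12; 0 0 0 -0.265 0 0 0.24; 0 0 0 -0.28 0 0 0.12; 0 0 0 -0.295 0 0 0",
)

```text
time_s: 11.85
eef_pos: [558.5, 141.6, 101.0]
ee_rot: [-0.001, 0.791, 0.612, -0.0]
force: [1.6, 2.5, -5.4]
grip_width: 0.241
grip_force: 58.9
```

Call:
step_arm(
  commands="0 0 0 -0.01 0 0 -0.12; 0 0 0 -0.025 0 0 -0.24; 0 0 0 -0.04 0 0 -0.12; 0 0 0 -0.055 0 0 0; 0 0 0 -0.07 0 0 0.12; 0 0 0 -0.085 0 0 0.24; 0 0 0 -0.1 0 0 0.12; 0 0 0 -0.115 0 0 0; 0 0 0 -0.13 0 0 -0.12; 0 0 0 -0.145 0 0 -0.24; 0 0 0 -0.16 0 0 -0.12; 0 0 0 -0.175 0 0 0; 0 0 0 -0.19 0 0 0.12; 0 0 0 -0.205 0 0 0.24; 0 0 0 -0.22 0 0 0.12; 0 0 0 -0.235 0 0 0; 0 0 0 -0.25 0 0 -0.12; 0 0 0 -0.265 0 0 -0.24; 0 0 0 -0.28 0 0 -0.12; 0 0 0 -0.295 0 0 0",
)

```text
time_s: 13.52
eef_pos: [558.4, 141.5, 104.0]
ee_rot: [-0.0, 0.793, 0.609, -0.0]
force: [-1.0, -1.1, -2.3]
grip_width: 0.243
grip_force: 59.3
```

Call:
step_arm(
  commands="0 0 0 -0.01 0 0 0.12; 0 0 0 -0.025 0 0 0.24; 0 0 0 -0.04 0 0 0.12; 0 0 0 -0.055 0 0 0; 0 0 0 -0.07 0 0 -0.12; 0 0 0 -0.085 0 0 -0.24; 0 0 0 -0.1 0 0 -0.12; 0 0 0 -0.115 0 0 0; 0 0 0 -0.13 0 0 0.12; 0 0 0 -0.145 0 0 0.24; 0 0 0 -0.16 0 0 0.12; 0 0 0 -0.175 0 0 0; 0 0 0 -0.19 0 0 -0.12; 0 0 0 -0.205 0 0 -0.24; 0 0 0 -0.22 0 0 -0.12; 0 0 0 -0.235 0 0 0; 0 0 0 -0.25 0 0 0.12; 0 0 0 -0.265 0 0 0.24; 0 0 0 -0.28 0 0 0.12; 0 0 0 -0.295 0 0 0",
)

```text
time_s: 15.18
eef_pos: [558.6, 141.3, 106.8]
ee_rot: [-0.0, 0.791, 0.612, -0.0]
force: [2.3, -0.8, -4.9]
grip_width: 0.239
grip_force: 59.8
```

Call:
step_arm(
  commands="0 0 0 -0.01 0 0 -0.12; 0 0 0 -0.025 0 0 -0.24; 0 0 0 -0.04 0 0 -0.12; 0 0 0 -0.055 0 0 0; 0 0 0 -0.07 0 0 0.12; 0 0 0 -0.085 0 0 0.24; 0 0 0 -0.1 0 0 0.12; 0 0 0 -0.115 0 0 0; 0 0 0 -0.13 0 0 -0.12; 0 0 0 -0.145 0 0 -0.24; 0 0 0 -0.16 0 0 -0.12; 0 0 0 -0.175 0 0 0; 0 0 0 -0.19 0 0 0.12; 0 0 0 -0.205 0 0 0.24; 0 0 0 -0.22 0 0 0.12; 0 0 0 -0.235 0 0 0; 0 0 0 -0.25 0 0 -0.12; 0 0 0 -0.265 0 0 -0.24; 0 0 0 -0.28 0 0 -0.12; 0 0 0 -0.295 0 0 0",
)

```text
time_s: 16.85
eef_pos: [558.5, 141.5, 110.2]
ee_rot: [-0.0, 0.793, 0.609, -0.0]
force: [-0.2, -0.1, -1.4]
grip_width: 0.243
grip_force: 60.2
```

Call:
step_arm(
  commands="0 0 0 -0.02 0 0 0.12; 0 0 0 -0.05 0 0 0.24; 0 0 0 -0.08 0 0 0.12; 0 0 0 -0.11 0 0 0; 0 0 0 -0.14 0 0 -0.12; 0 0 0 -0.17 0 0 -0.24; 0 0 0 -0.2 0 0 -0.12; 0 0 0 -0.23 0 0 0; 0 0 0 -0.26 0 0 0.12; 0 0 0 -0.29 0 0 0.24; 0 0 0 -0.32 0 0 0.12; 0 0 0 -0.35 0 0 0",
)

```text
time_s: 17.85
eef_pos: [558.5, 141.5, 113.7]
ee_rot: [-0.0, 0.791, 0.612, -0.0]
force: [-0.2, -0.2, -1.2]
grip_width: 0.245
grip_force: 60.2
```

Run:
```python
from h import *
s=sense();print(s["eef_pos"],s["force"],s["wrist_torque"],s["grip_width"])
im=capture("side");a=im[110:240,215:345,::-1];b=cv2.imread("pics/side0.png")[110:240,215:345]
cv2.imwrite("pics/cmp2.png",cv2.resize(np.hstack([b,a]),None,fx=3,fy=3))
m=camera_model("side")
for lift in(0,16,24):
  for h in (46,108): print(lift,h,(proj(m,[559,141,8+h+lift])-[215,110])*3+[390,0])
```

```text
[558.53909361 141.47178948 113.72092293] [-0.2249892  -0.15358971 -1.21070987] [0.02311315 0.01190938 0.02535837] 0.24491519695523908
0 46 [548.2945961 221.6575053]
0 108 [541.84290001 152.05882864]
16 46 [546.67423629 204.1776214 ]
16 108 [540.09949827 133.25161065]
24 46 [545.85268176 195.31497394]
24 108 [539.21509846 123.71100995]
```

View pics/cmp2.png

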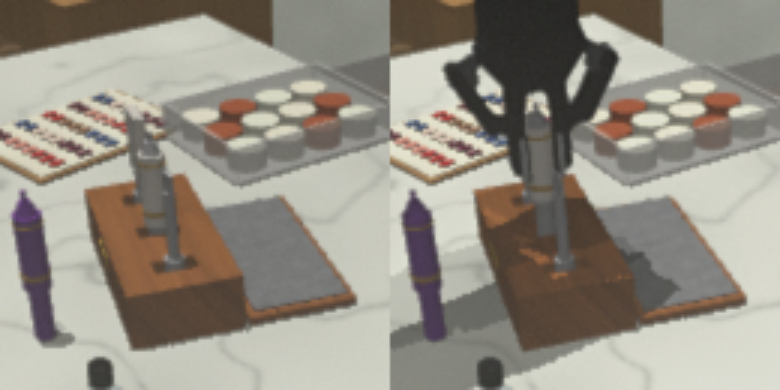

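Compared with the left (before), the body's lower band has risen from row 232 to about 205, i.e. about 24 mm, with no slip. The case, buffer and pusher are unmoved, and the load is just the handpiece's weight. I lift it clear, then carry it over.

Call:
step_arm(
  commands="0 0 0 -0.2 0 0 0; 0 0 0 -0.6 0 0 0; 0 0 0 -1.2 0 0 0; 0 0 0 -2 0 0 0; 0 0 0 -3 0 0 0; 0 0 0 -4.2 0 0 0; 0 0 0 -5.5 0 0 0; 0 0 0 -7 0 0 0; 0 0 0 -8.5 0 0 0; 0 0 0 -10 0 0 0; 0 0 0 -11.2 0 0 0; 0 0 0 -11.9 0 0 0; 0 0 0 -12 0 0 0; 0 0 0 -12 0 0 0",
)

```text
time_s: 19.07
eef_pos: [558.8, 141.4, 234.3]
ee_rot: [0.0, 0.793, 0.609, 0.0]
force: [-0.2, 0.3, -1.6]
grip_width: 0.244
grip_force: 60.2
```

Call:
step_arm(
  commands="0 -0.6 0.2 0 0 0 0; 0 -2 0.6 0 0 0 0; 0 -4.5 1.3 0 0 0 0; 0 -7.5 2.2 0 0 0 0; 0 -10.5 3.1 0 0 0 0; 0 -13.5 3.9 0 0 0 0; 0 -16.5 4.8 0 0 0 0; 0 -19.5 5.7 0 0 0 0; 0 -22.5 6.6 0 0 0 0; 0 -25.5 7.4 0 0 0 0; 0 -28.5 8.3 0 0 0 0; 0 -31 9 0 0 0 0; 0 -32.5 9.5 0 0 0 0; 0 -33.1 9.7 0 0 0 0; 0 -33.2 9.7 0 0 0 0; 0 -33.2 9.7 0 0 0 0; 0 -33.2 9.7 0 0 0 0; 0 -33.2 9.7 0 0 0 0",
)

```text
time_s: 20.57
eef_pos: [567.0, -203.1, 234.1]
ee_rot: [-0.0, 0.793, 0.61, 0.0]
force: [-0.0, -0.1, -1.3]
grip_width: 0.241
grip_force: 60.2
```

Run:
```python
from h import *
s=sense();print(s["time_s"],s["eef_pos"],s["force"],s["grip_width"])
p=s["eef_pos"]
m=camera_model("wrist");w=capture("wrist")
sd=capture("side");tp=capture("top")
cv2.imwrite("pics/w3.png",np.vstack([w[:,:,::-1][60:360,100:540],sd[100:400,100:540,::-1]]))
ms=camera_model("side");mt=camera_model("top")
for h in(0,40,80):
  q=[p[0],p[1],p[2]-82+h];print(h,"wrist",proj(m,q)-[100,60],"side",proj(ms,q)-[100,100]+[0,300])
for z in(55,0):print("tumbler",z,proj(m,[567,-204,z])-[100,60],proj(ms,[567,-204,z])-[100,100]+[0,300])
for c,mm in(("wrist",m),("side",ms)):
  for q in trace(c,"tumbler"):print(c,q["score"],np.round(q["rect"],1))
  for l in("tumbler","handpiece_foot"):print(c,l,[(np.round(q["xy"],1),round(q["score"],2)) for q in spot_point(c,l)])
```

```text
20.5667 [ 567.00460693 -203.06637346  234.10905368] [-0.00227717 -0.12258396 -1.33472096] 0.24108097868158304
0 wrist [219.42495972 146.35812483] side [266.15552065 411.05295279]
40 wrist [219.72574533 168.25093939] side [267.60150177 389.64743934]
80 wrist [220.18401096 201.60600759] side [269.15479473 366.65334013]
tumbler 55 [219.21841756 116.11999219] [263.37448312 457.6250137 ]
tumbler 0 [219.04089906 105.37028716] [261.7929731  480.80975909]
wrist 0.58 [320.4 170.6  64.5  61.9]
wrist tumbler [(array([319.9, 163.7]), 0.73), (array([319.1, 263.4]), 0.43)]
wrist handpiece_foot [(array([316.7, 205.3]), 0.77), (array([320.9, 164.1]), 0.43)]
side 0.7 [380.2 358.7  31.5  38.2]
side 0.67 [363.1 268.6  37.9  41.9]
side tumbler [(array([361.4, 281.1]), 0.72)]
side handpiece_foot [(array([363.8, 215.1]), 0.94), (array([231., 222.]), 0.87)]
```

View pics/w3.png

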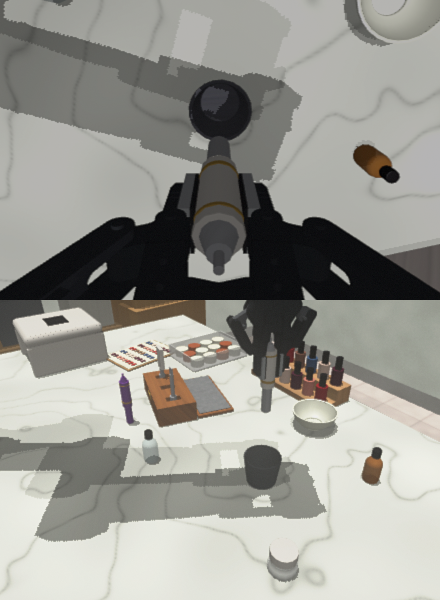

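The handpiece hangs upright over the tumbler (wrist crop (220,110), side crop (263,465)); the wrist view puts the tumbler's axis a few mm towards +tool x. Lowering with a 3 mm correction.

Call:
step_arm(
  commands="0 0.3 0.05 0.3 0 0 0; 0 0.3 0.05 1.2 0 0 0; 0 0.3 0.05 2.5 0 0 0; 0 0.3 0.05 4 0 0 0; 0 0.3 0.05 5.5 0 0 0; 0 0.3 0.05 7 0 0 0; 0 0.3 0.05 8.2 0 0 0; 0 0.3 0.05 9 0 0 0; 0 0.3 0.05 9.8 0 0 0; 0 0.3 0.05 10.6 0 0 0; 0 0.3 0.05 11.4 0 0 0; 0 0.3 0.05 12 0 0 0; 0 0.3 0.05 12.5 0 0 0; 0 0.3 0.05 12.8 0 0 0; 0 0.3 0.05 13 0 0 0; 0 0.3 0.05 13 0 0 0; 0 0.3 0.05 13 0 0 0",
)

```text
time_s: 22.43
eef_pos: [568.2, -201.7, 104.3]
ee_rot: [0.0, 0.793, 0.609, 0.0]
force: [1.1, -0.0, -1.5]
grip_width: 0.245
grip_force: 60.2
```

Call:
step_arm(
  commands="0 0 0 0.2 0 0 0; 0 0 0 0.4 0 0 0; 0 0 0 0.6 0 0 0; 0 0 0 0.8 0 0 0; 0 0 0 0.9 0 0 0; 0 0 0 0.9 0 0 0; 0 0 0 0.9 0 0 0; 0 0 0 0.9 0 0 0",
)

```text
time_s: 23.1
eef_pos: [568.2, -201.6, 95.1]
ee_rot: [0.0, 0.793, 0.609, 0.0]
force: [-0.0, 0.0, -0.9]
grip_width: 0.242
grip_force: 60.2
```

Run:
```python
from h import *
s=sense();print(s["time_s"],s["eef_pos"],s["force"],s["grip_width"])
w=capture("wrist");sd=capture("side")
a=cv2.resize(sd[180:320,290:440,::-1],None,fx=2.6,fy=2.6);b=w[:,:,::-1][36:400,140:500]
cv2.imwrite("pics/w4.png",np.hstack([a,b]))
```

```text
23.1 [ 568.15340663 -201.62626075   95.08222365] [-0.00921722  0.02998183 -0.90074068] 0.24169739534711165
```

View pics/w4.png

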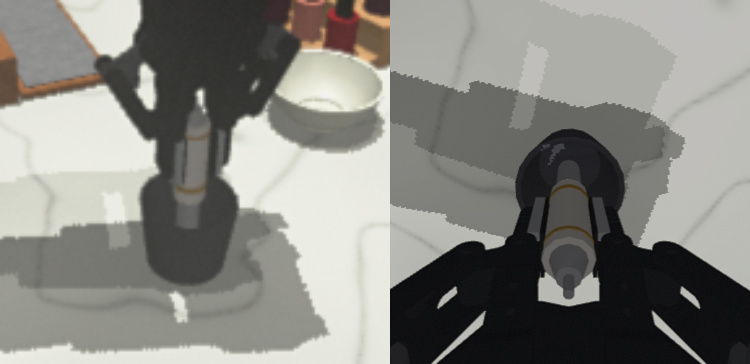

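The shank is inside the tumbler, with the foot about 13 mm above its underside. I lower a little more, then open slowly and pull straight up.

Call:
step_arm(
  commands="0 0 0 0.2 0 0 0; 0 0 0 0.4 0 0 0; 0 0 0 0.5 0 0 0; 0 0 0 0.5 0 0 0; 0 0 0 0.5 0 0 0; 0.35 0 0 0.5 0 0 0; 0.35 0 0 0.5 0 0 0; 0.35 0 0 0.5 0 0 0; 0.5 0 0 0.5 0 0 0; 0.6 0 0 0.5 0 0 0; 0.8 0 0 0.5 0 0 0; 1 0 0 0.5 0 0 0; 1 0 0 0.5 0 0 0; 1 0 0 0.5 0 0 0; 1 0 0 0.5 0 0 0; 1 0 0 0.5 0 0 0; 1 0 0 0.5 0 0 0",
  newtons=20,
)

```text
time_s: 24.62
eef_pos: [568.1, -201.6, 90.0]
ee_rot: [0.0, 0.793, 0.609, 0.0]
force: [0.1, -0.5, 0.5]
grip_width: 0.993
grip_force: 0.0
```

Run:
```python
from h import *
s=sense();print(s["time_s"],s["eef_pos"],s["force"],s["grip_width"],s["grip_force"])
w=capture("wrist");sd=capture("side")
a=cv2.resize(sd[180:320,290:440,::-1],None,fx=2.6,fy=2.6);b=w[:,:,::-1][36:400,140:500]
cv2.imwrite("pics/w5.png",np.hstack([a,b]))
```

```text
24.6167 [ 568.12315497 -201.60859262   90.00117341] [ 0.11146139 -0.51661749  0.5254726 ] 0.9928882511781113 0.0
```

View pics/w5.png

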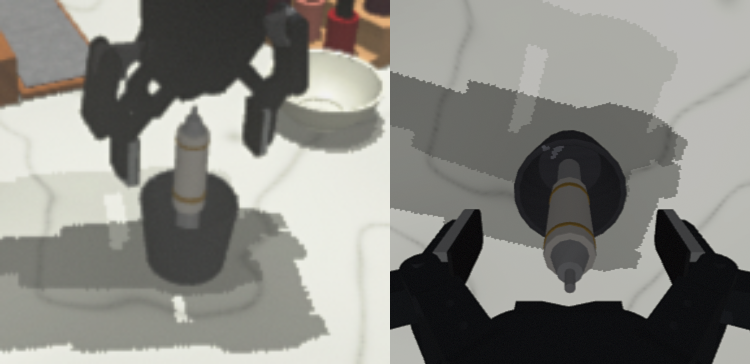

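The handpiece stands upright in the tumbler with the fingers well clear on both sides, so I retract straight up.

Call:
step_arm(
  commands="1 0 0 -0.3 0 0 0; 1 0 0 -1 0 0 0; 1 0 0 -2 0 0 0; 1 0 0 -3.5 0 0 0; 1 0 0 -5 0 0 0; 1 0 0 -7 0 0 0; 1 0 0 -9 0 0 0; 1 0 0 -11 0 0 0; 1 0 0 -13 0 0 0; 1 0 0 -14.5 0 0 0; 1 0 0 -15 0 0 0; 1 0 0 -15 0 0 0; 1 0 0 -15 0 0 0; 1 0 0 -15 0 0 0; 1 0 0 -15 0 0 0; 1 0 0 -15 0 0 0",
)

```text
time_s: 26.05
eef_pos: [567.9, -201.5, 239.2]
ee_rot: [-0.001, 0.793, 0.609, -0.0]
force: [0.4, 0.0, 0.8]
grip_width: 1.002
grip_force: 0.0
```

Run:
```python
from h import *
s=sense();print(s["time_s"],s["eef_pos"],s["force"])
sd=capture("side");o=cv2.imread("pics/side0.png")[:,:,::-1]
for l in("case","buffer_mid","tumbler"):print(l,[np.round(q["xy"]) for q in spot_point("side",l)][:1])
print([np.round(q["rect"]) for q in trace("side","handpiece_grip")])
cv2.imwrite("pics/w6.png",cv2.resize(sd[130:390,190:500,::-1],None,fx=2.3,fy=2.3))
```

```text
26.05 [ 567.91486073 -201.50305912  239.21351574] [0.42036689 0.0344372  0.81339009]
case [array([272., 204.])]
buffer_mid [array([412., 224.])]
tumbler [array([359., 281.])]
[array([364., 243.,  19.,  47.]), array([226., 198.,  18.,  49.])]
```

View pics/w6.png

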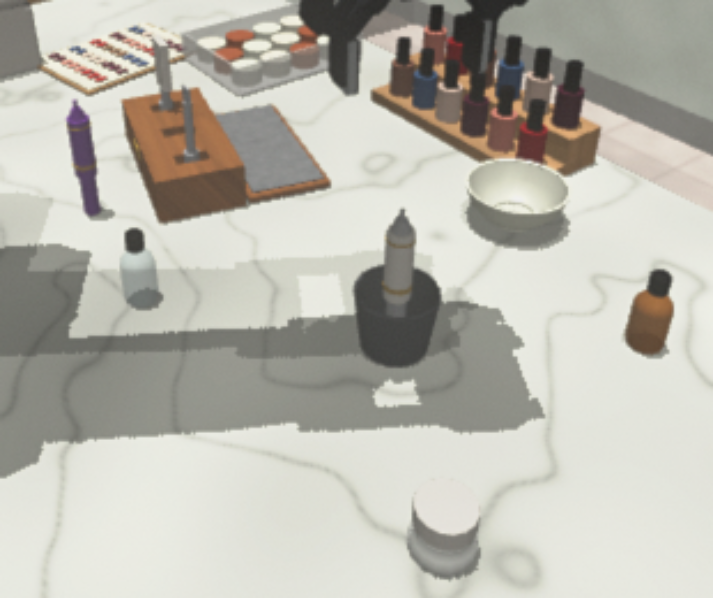

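The handpiece stands in the tumbler (crop (397,260)). The case, buffer, pusher, bottles, bowl and jar are where they were, and the gripper is clear.

```bash
python3 -c "
from rig import *
print(finish_job())"
```

```text
the job is handed in; nothing more can be done
None
```

The handpiece came out of the case with twisting wiggles and now stands foot down in the tumbler, let go; in the last picture nothing else had moved, and the job was handed in at about 26 s (no verdict returned).

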